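# Hold the reading loupe in focus over the gold-star ornament

### The job

At the wreath workshop, inspect the wooden ornament with the gold star: pick the loupe off its rest by its blue handle and hold it level over that ornament, centred on it, with the lens at the height of the red collar on the white focus post. Leave the ornaments, the collar and everything else on the table where they are, and finish while still holding the loupe there, quite still and touching nothing else.

Things in the scene. Friction and masses are not known exactly. Their poses are not given: they have to be found in the camera images.
- loupe: Hand loupe, 90 g (varies): a clear lens in a round black rim, 74 mm across and 10 mm thick, with a straight flat-sided blue handle. Origin at the centre of the lens (mid thickness); its z axis is the lens axis (up as it lies in the rest, and level means z vertical); the handle runs along its -x from 45 to 145 mm from the origin, 16 mm wide (y) and 20 mm tall (z, 10 mm above and below the origin). It starts lying loose, level, on the rest, lens centre 45 mm above the table.
- loupe_grip (a point): The place to grip on the loupe's blue handle: 85 mm from the lens centre along the loupe's -x, at mid height of the handle, near the balance point; free on both sides and 27 mm clear below the handle there.
- rest: Fixed dark wooden rest of the loupe: base plate 200 x 75 x 8 mm with a block 40 mm tall under the lens and a block 35 mm tall under the handle's end. Origin on the table, under the lens centre of the resting loupe; axes parallel to the loupe's at the start (handle side along -x).
- board: Fixed wooden inspection board 200 (x) x 280 (y) x 12 mm with three paper spots in a row along its y (85 mm apart, 35 mm to the -x side of its centre), an ornament on each. Origin at the centre of its underside on the table. The white focus post, 10 mm thick, stands 70 mm to the +x side of the centre and ends in a black ball 191 mm above the table.
- focus_mark (a point): Centre of the red collar (28 mm across, 10 mm tall) on the white focus post: its height (95 to 155 mm above the table) is the height at which the lens centre must be held. The collar slides stiffly on the post and must stay as set.
- star_disc: The ornament to inspect: a loose round wooden disc, 56 mm across, 14 mm thick, its white face painted with a gold star. Origin at the centre of its underside, z up; it lies on one of the board's three spots, underside 12 mm above the table.
- heart_disc: Bystander: a like disc with a red heart; origin at the centre of its underside.
- tree_disc: Bystander: a like disc with a green fir tree; origin at the centre of its underside.
- cone_a: Bystander: loose brown pine cone standing upright, about 40 mm across and 50 mm tall; origin at the centre of its underside.
- cone_b: Bystander: pine cone, about 46 mm across and 58 mm tall; origin as above.
- cone_c: Bystander: pine cone, about 44 mm across and 55 mm tall; origin as above.
- lantern: Bystander: loose open-topped red box lantern with gold stars, 75 x 75 x 90 mm; origin at the centre of its underside.
- candle: Bystander: loose pink candle, 60 mm across, 55 mm tall; origin at the centre of its underside.
Not all that is in view belongs to the job. Of the things like the rest, leave any that is orange or turquoise; of the rest the larger one is meant.

How it is judged:
On the way:
1. the loupe is lifted clear of its rest, held in the fingers (height (world z) of loupe above 0.06 m and contact force between loupe and the fingers above 0.5 N and contact force between loupe and rest below 0.05 N), for 0.2 s.
At the end, for the whole second after the job is handed in: Loupe held still by its blue handle (within 60 mm of the grip place), touching nothing else: lens centre within 12 mm of the star disc's centre from above, within 6 mm of the red collar's height, level within 0.10 rad; discs within 10 mm and collar within 3 mm of their starts (horizontal distance between loupe and star_disc below 0.012 m and z of loupe in the frame of focus_mark between -0.006 and 0.006 m and angle between loupe's own z axis and vertical below 0.1 rad and linear speed of loupe below 0.02 m/s and angular speed of loupe below 0.15 rad/s and contact force between loupe and the fingers above 0.5 N and distance between the grasp point and loupe_grip below 0.06 m and contact force between loupe and board below 0.05 N and contact force between loupe and rest below 0.05 N and contact force between loupe and star_disc below 0.05 N and contact force between loupe and heart_disc below 0.05 N and contact force between loupe and tree_disc below 0.05 N and distance of each of star_disc, heart_disc, tree_disc from where it was at the start of the episode below 0.01 m and distance of focus_mark from where it was at the start of the episode below 0.003 m); the arm keeps its last pose, push and grip.
It fails at once if an ornament is shifted by more than 10 mm (distance of any of star_disc, heart_disc, tree_disc from where it was at the start of the episode above 0.01 m).
It fails at once if the red collar is shifted by more than 3 mm (distance of focus_mark from where it was at the start of the episode above 0.003 m).
It fails at once if a cone, the lantern or the candle is moved by more than 20 mm (distance of any of cone_a, cone_b, cone_c, lantern, candle from where it was at the start of the episode above 0.02 m).
It also fails if it takes over 51 s, if anything falls off the work surface, if the arm or the gripper's body presses on something with over 40 N, if the wrist force passes 120 N, or if a joint passes its speed limit or range.

### The arm

A 6-joint arm with a two-finger parallel gripper is mounted at the origin on the work surface. World frame = base frame: x ahead of the robot, y to its left, z up, the work surface at z = 0. Lengths are in m, angles in rad, forces in N, time in s.
With the tool pointing down it reaches from about 0.375 to 0.9 m from the base axis. Payload 3.1 kg.
Tool frame: the origin (TCP) lies between the finger pads; the fingertips stand 17 mm ahead of it and the grasp point (between the pads) lies 2 mm behind it; z points along the fingers, y is the line along which they close (so a half turn about z gives the same grasp; the last joint's range is limited). The gripper opens to 85 mm and grips with 20 to 120 N. Pads are 22 mm wide; open, the fingers measure 114 mm over their backs; the gripper's body (76 mm by 85 mm) begins 54 mm behind the grasp point. The pads swing forward as they close: fully open they stand 13 mm farther back than shut.
Start: joints at [-1.399, 0.527, 1.433, -0, 1.181, -0.178], TCP at [0.214, -0.587, 0.248] pointing down, gripper open.
Joint ranges: [-3.08, 3.08], [-0.75, 2.2], [0.22, 2.44], [-1.43, 4.57], [0, 2.65], [-2.85, 2.85]. Speed limits (rad/s): [2.79, 2.79, 3.14, 3.14, 3.14, 3.14].

### API

Orientations are given as a unit quaternion [x, y, z, w].
In Python, from station import sense, vision, order gives the robot as it stands.
- The arm moves only by the shell command python3 -m crank 'ROWS' [OPENING] [FORCE]. ROWS is JSON, a list of rows, each an object with "dp": the shift along the world's x, y, z in units of 30 mm (1.0 is 30 mm), a list of three; "angular": the turn, a rotation vector about the world's x, y, z in degrees, a list of three. In form: [{"dp": [dx, dy, dz], "angular": [ax, ay, az]}, ...]. A call has 1 to 20 rows; each row shifts and turns the commanded pose from where the row before left it; what a row does not reach is not made up. A row lasts 1/10 s, in which the tool goes at most 50 mm and 8.59 degrees, less where a joint would pass 70% of its speed; a pose out of reach is approached as far as the arm can. A call is refused whole if a number of a shift passes 1 or a number of a turn 8.59, either way. A call with a gripper value outside its range is refused whole. OPENING is the closure, from 0 (fully open) to 1 (shut), set as the call begins (- or left out, the last holds). The fingers move at their own pace and stop on an object; FORCE is the grip in N (left out, the last holds). Time passes only in rows, so rows that do not move let the fingers close. It gives the time, the measured TCP pose, the force, the opening and the grip force at its end, in the units of the state.
- sense(): the state, without advancing time (a new reading comes with each control period).
- vision.snapshot(name): name is "scene" or "top" or "wrist"; returns a dict with "image" (480x640x3 uint8, blue, green, red), "range_z" (480x640 float32, m along the optical axis (not along the pixel's ray), 0 where there is no reading), "mtx" (3x3 intrinsics, pixels), "pose" (4x4, takes a point from camera to world coordinates); the wrist camera has in their place "mount" (4x4, takes a point from camera to tool coordinates, whose origin is the TCP and whose axes are the flange's). Camera axes: x right, y down, z forward; pixel columns grow to the right and rows downward; lengths in m; the calibration is good to about 2 mm. The wrist camera is an equidistant fisheye: a pixel r from the principal point sees the ray r / f radians off the axis. A picture is of the moment at which its call begins: read the wrist's pose just before it.
- order.sign_off(): hands the job in; it is judged then, once.
The state is a dict: "t": time; "q": joint angles; "qd": joint speeds; "tau": joint torques, N m; "tcp_pos": TCP position; "tool_rot": TCP orientation; "force": force on the tool from outside, world axes, zero at the start; "ft_torque": the same for the moment, N m; "finger_gap": opening from 0.0 (shut) to 1.0 (fully open); "gripper_force": force on a finger pad.
Only numpy, scipy, OpenCV 4.12 (cv2) and the standard library are available. Lean on these libraries where they do the work, as an engineer would, in place of code of your own. Each camera call takes 0.05 s, during which the arm holds its last target. There are 200 camera calls.

## Working session

There is one attempt and no reset: what is moved stays moved. The work goes in short steps, Python scripts to look and compute and a shell command to move; the robot and the scene stay as the last step left them, time stands still between calls to the robot, and variables do not carry over. Pictures are saved under pics/ and viewed, at most 10 in all, crops included, and the job is handed in when it is done.

```bash
mkdir -p pics; python3 - <<'E'
from station import sense,vision
import cv2,numpy as np,pickle
s=sense();print({k:np.round(v,3) for k,v in s.items()})
d={}
for n in("scene","top"):
    d[n]=vision.snapshot(n);cv2.imwrite(f"pics/{n}0.png",d[n]["image"]);print(n,d[n]["mtx"],d[n]["pose"].round(3))
pickle.dump(d,open("d0.pkl","wb"))
E
```

```text
{'t': np.float64(0.0), 'q': array([-1.399,  0.528,  1.434, -0.   ,  1.181, -0.179]), 'qd': array([ 0.001, -0.001, -0.001, -0.   ,  0.   , -0.002]), 'tau': array([-1.0000e-03, -4.4235e+01, -1.7803e+01, -0.0000e+00,  8.0000e-03,
        0.0000e+00]), 'tcp_pos': array([ 0.214, -0.586,  0.247]), 'tool_rot': array([ 0.985,  0.174,  0.   , -0.001]), 'force': array([0.02 , 0.165, 0.109]), 'ft_torque': array([ 0.006, -0.087, -0.011]), 'gripper_force': np.float64(0.0), 'finger_gap': np.float64(1.0)}
scene [[470.004513     0.         319.6813554 ]
 [  0.         470.004513   238.78137631]
 [  0.           0.           1.        ]] [[-0.769  0.532 -0.355  0.895]
 [ 0.639  0.652 -0.408  0.419]
 [ 0.015 -0.541 -0.841  0.995]
 [ 0.     0.     0.     1.   ]]
top [[557.47773389   0.         314.95845256]
 [  0.         557.47773389 225.80925073]
 [  0.           0.           1.        ]] [[ 0.026 -0.998  0.059  0.455]
 [-1.    -0.026 -0.    -0.   ]
 [ 0.002 -0.059 -0.998  1.314]
 [ 0.     0.     0.     1.   ]]
```

View pics/top0.png

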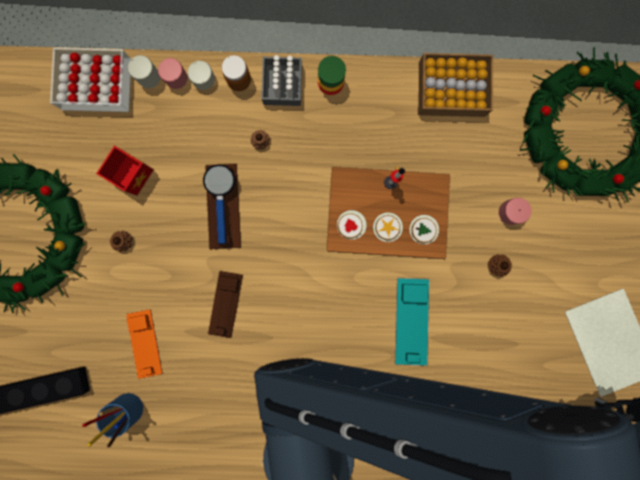

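View pics/scene0.png

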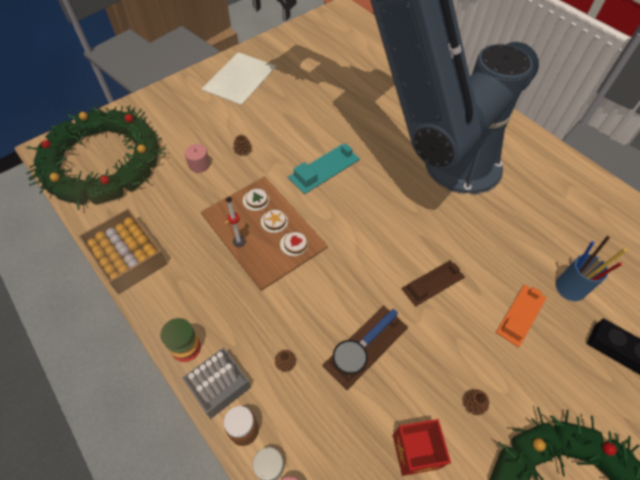

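The top view shows the loupe lying on the large dark rest, with its lens at (219,181) and its blue handle running down to (221,245). The discs are heart (351,226), star (388,228) and tree (424,230), and the post is at about (395,180). The scene view shows the star at (274,220), the collar at about (233,217) and the lens at (350,357).

Things that could be mistaken for the rest, by top-view pixel:
- large dark rest at (223,205)
- small dark rest at (226,304)
- orange at (144,343)
- turquoise at (412,322)

I choose the large dark one, which holds the loupe. For the disc I choose the middle one, with the gold star.

```bash
cat > h.py <<'E'
import cv2,numpy as np,pickle
def ray(c,u,v):
    d=c["pose"][:3,:3]@np.linalg.inv(c["mtx"])@[u,v,1.];return c["pose"][:3,3],d
def onz(c,u,v,z):
    o,d=ray(c,u,v);return o+d*(z-o[2])/d[2]
def mask(c,lo,hi,box):
    h=cv2.cvtColor(c["image"],cv2.COLOR_BGR2HSV);m=cv2.inRange(h,np.array(lo),np.array(hi));r=np.zeros_like(m)
    x0,y0,x1,y1=box;r[y0:y1,x0:x1]=m[y0:y1,x0:x1];return r
def cen(m):
    n,l,s,c=cv2.connectedComponentsWithStats(m);i=1+np.argmax(s[1:,4]);return c[i],s[i],l==i
def meet(a,b):
    (o,d),(p,e)=a,b;d=d/np.linalg.norm(d);e=e/np.linalg.norm(e)
    t=np.linalg.lstsq(np.c_[d,-e],p-o,rcond=None)[0];A=o+d*t[0];B=p+e*t[1];return (A+B)/2,np.linalg.norm(A-B)
E
python3 - <<'E'
from h import *
d=pickle.load(open("d0.pkl","rb"));T=d["top"];S=d["scene"]
def pts3(c,m):
    v,u=np.nonzero(m);z=c["range_z"][v,u];k=z>0;u,v,z=u[k],v[k],z[k]
    P=np.linalg.inv(c["mtx"])@np.c_[u,v,np.ones(len(u))].T*z;return (c["pose"][:3,:3]@P).T+c["pose"][:3,3]
for c,bb,bs,n in((T,(200,185,240,255),(325,205,450,245),"top"),(S,(340,300,405,350),(240,180,315,260),"scene")):
    p,s,m=cen(mask(c,(100,120,40),(130,255,255),bb));q=pts3(c,m)
    r=cv2.minAreaRect(np.argwhere(m)[:,::-1].astype(np.float32));e=cv2.boxPoints(r)
    print(n,"handle",p,s,onz(c,*p,.05),"z",np.median(q[:,2]),"corners",[onz(c,*x,.055)[:2].round(4) for x in e])
    # white faces
    w=mask(c,(0,0,150),(180,70,255),bs);cs=cv2.findContours(w,cv2.RETR_EXTERNAL,cv2.CHAIN_APPROX_NONE)[0]
    for k in cs:
        if cv2.contourArea(k)>100:
            el=cv2.fitEllipse(cv2.convexHull(k));print(" disc",np.round(el[0],1),np.round(el[1],1),onz(c,*el[0],.026).round(4))
    p,s,m=cen(mask(c,(15,110,120),(32,255,255),bs));print(" gold",p,s[4],onz(c,*p,.026))
    bc=(375,160,415,195) if n=="top" else (215,190,250,250)
    m=mask(c,(0,150,90),(6,255,255),bc)|mask(c,(172,150,90),(180,255,255),bc)
    if m.any():
        p,s,mm=cen(m);print(" collar",p,s,np.percentile(pts3(c,mm),[5,50,95],axis=0).round(4))
    bl=(195,155,245,200) if n=="top" else (320,330,375,385)
    g=mask(c,(0,0,95),(180,60,255),bl);p,s,mm=cen(g)
    k=cv2.findContours(mm.astype(np.uint8),cv2.RETR_EXTERNAL,cv2.CHAIN_APPROX_NONE)[0][0]
    el=cv2.fitEllipse(cv2.convexHull(k));print(" lens",p,s,el,onz(c,*el[0],.045))
I=np.hstack([cv2.resize(T["image"][150:265,190:460],None,fx=2.9,fy=2.9,interpolation=3)])
J=cv2.resize(S["image"][180:270,190:400],(I.shape[1],int(90*I.shape[1]/210)))[:250]
J=cv2.resize(S["image"][185:255,200:310],None,fx=3.6,fy=3.6,interpolation=3)
K=cv2.resize(S["image"][300:390,320:420],None,fx=2.8,fy=2.8,interpolation=3)
C=np.zeros((600,800,3),np.uint8);C[:I.shape[0],:I.shape[1]]=I
C[340:340+J.shape[0],:J.shape[1]]=J;C[340:340+K.shape[0],420:420+K.shape[1]]=K
cv2.imwrite("pics/crop1.png",C)
E
```

```text
top handle [220.56927711 221.43674699] [216 200  10  44 332] [0.53384778 0.21402233 0.05      ] z 0.055228811624029484 corners [array([0.5818, 0.226 ]), array([0.5831, 0.2088]), array([0.4853, 0.2004]), array([0.484 , 0.2175])]
 disc [424.3 228.1] [25.9 29.5] [ 0.5323 -0.2536  0.026 ]
 disc [387.5 226.7] [28.5 29.1] [ 0.5333 -0.1684  0.026 ]
 disc [351.8 223.8] [26.9 28.6] [ 0.5379 -0.0857  0.026 ]
 gold [326.45945946 221.87162162] 148 [ 0.54078565 -0.02696254  0.026     ]
 collar [395.63829787 176.5       ] [390 170  14  13  94] [[ 0.6269 -0.1854  0.1122]
 [ 0.6358 -0.1701  0.1197]
 [ 0.6501 -0.1617  0.124 ]]
 lens [218.47254576 179.73876872] [205 167  28  27 601] ((218.44400024414062, 179.67330932617188), (27.11651039123535, 27.67574119567871), 63.059078216552734) [0.6298587 0.223206  0.045    ]
scene handle [379.97461929 326.03553299] [365 311  31  31 197] [0.53782034 0.21256599 0.05      ] z 0.05637679177269078 corners [array([0.584 , 0.2131]), array([0.4938, 0.205 ]), array([0.4937, 0.2157]), array([0.5836, 0.2234])]
 disc [292.7 243.4] [22.3 26.3] [ 0.545  -0.0826  0.026 ]
 disc [273.8 221.3] [20.7 26.4] [ 0.5414 -0.1641  0.026 ]
 disc [255.1 199.6] [21.3 24.3] [ 0.538  -0.2494  0.026 ]
 gold [297.71888889 199.84222222] 900 [ 0.4531934  -0.17926192  0.026     ]
 collar [233.07352941 218.80882353] [227 213  12  11  68] [[ 0.6303 -0.1845  0.1157]
 [ 0.6457 -0.1695  0.1203]
 [ 0.6524 -0.1631  0.1231]]
 lens [349.52624113 356.44113475] [335 342  30  30 705] ((349.53167724609375, 356.4172058105469), (28.920286178588867, 30.447298049926758), 121.65789794921875) [0.63110639 0.21979886 0.045     ]
```

View pics/crop1.png

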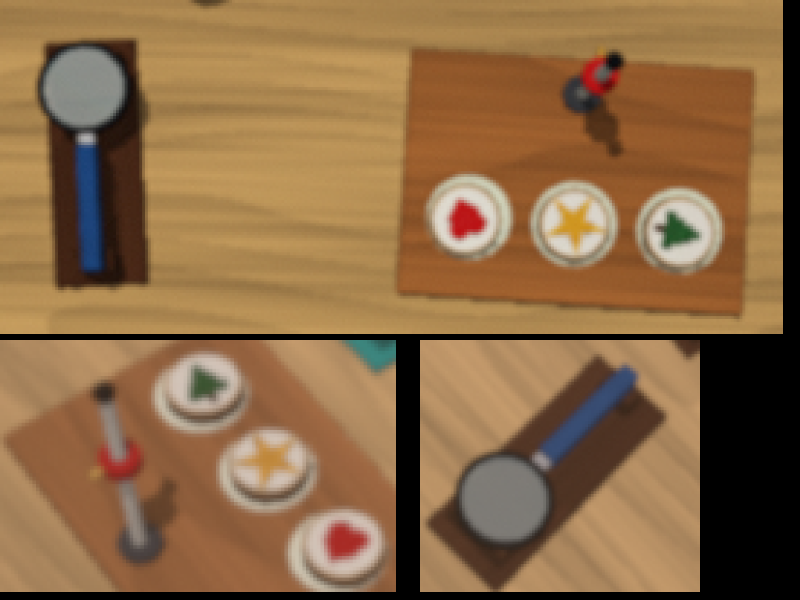

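The crop confirms it: the blue-handled loupe is on the large dark rest, and the gold star is the middle disc on the board with the red collar behind it. First measurements:
- **Lens:** about (0.631, 0.221), with yaw about 5°.
- **Grip:** about (0.546, 0.214).
- **Star:** about (0.537, -0.166).
- **Collar height:** about 0.119.

I'll move via the board for a close look with the wrist camera.

```bash
python3 -m crank '[{"dp":[0.55,1,0],"angular":[0,0,-7.5]},{"dp":[0.55,1,0],"angular":[0,0,-7.5]},{"dp":[0.55,1,0],"angular":[0,0,0]},{"dp":[0.55,1,0],"angular":[0,0,0]},{"dp":[0.55,1,0],"angular":[0,0,0]},{"dp":[0.55,1,0],"angular":[0,0,0]},{"dp":[0.55,1,0],"angular":[0,0,0]},{"dp":[0.55,1,0],"angular":[0,0,0]},{"dp":[0.55,1,0],"angular":[0,0,0]},{"dp":[0.55,1,0],"angular":[0,0,0]},{"dp":[0.55,1,0],"angular":[0,0,0]},{"dp":[0.55,1,0],"angular":[0,0,0]},{"dp":[0.55,1,0],"angular":[0,0,0]},{"dp":[0,0,0],"angular":[0,0,0]},{"dp":[0,0,0],"angular":[0,0,0]},{"dp":[0,0,0],"angular":[0,0,0]}]' 0
python3 - <<'E'
from station import sense,vision
from h import *
s=sense();w=vision.snapshot("wrist");pickle.dump((s,w),open("w1.pkl","wb"));cv2.imwrite("pics/w1.png",w["image"]);print(s["tcp_pos"],s["tool_rot"],s["q"],w["mount"].round(4),w["mtx"])
E
```

```text
t: 1.7
tcp_pos: [0.4285, -0.1978, 0.2482]
tool_rot: [0.999, 0.044, -0.0, 0.0]
force: [0.1, 0.1, 0.8]
finger_gap: 0.998
gripper_force: 0.0
[ 0.42847354 -0.19783219  0.24820973] [ 9.99043066e-01  4.37367648e-02 -1.40742153e-04  1.64045408e-04] [-6.69712635e-01  3.22833506e-01  1.80493378e+00 -5.09258282e-04
  1.01382353e+00  8.13851451e-01] [[-6.000e-04 -9.493e-01 -3.144e-01  8.250e-02]
 [ 1.000e+00 -4.000e-04 -6.000e-04 -7.000e-04]
 [ 4.000e-04 -3.144e-01  9.493e-01 -1.271e-01]
 [ 0.000e+00  0.000e+00  0.000e+00  1.000e+00]] [[371.64829954   0.         317.79118608]
 [  0.         371.64829954 241.46049843]
 [  0.           0.           1.        ]]
```

View pics/w1.png

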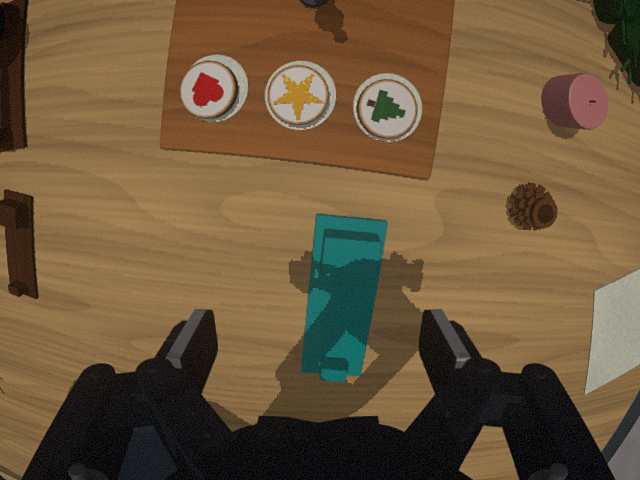

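The wrist picture shows the heart at (209,88), the star at (300,95), the tree at (388,106) and only the foot of the post, at (313,2). I'll refine the star position here and work out the collar height from the two fixed views.

```bash
cat >> h.py <<'E'
from scipy.spatial.transform import Rotation as R
def wray(s,w,u,v):
    K=w["mtx"];x=(u-K[0,2])/K[0,0];y=(v-K[1,2])/K[1,1];r=np.hypot(x,y)+1e-9
    d=np.array([x/r*np.sin(r),y/r*np.sin(r),np.cos(r)]);Q=R.from_quat(s["tool_rot"]).as_matrix();M=w["mount"]
    return s["tcp_pos"]+Q@M[:3,3],Q@M[:3,:3]@d
def wz(s,w,u,v,z):
    o,d=wray(s,w,u,v);return o+d*(z-o[2])/d[2]
E
python3 - <<'E'
from h import *
s,w=pickle.load(open("w1.pkl","rb"))
m=mask(w,(0,0,150),(180,60,255),(265,55,340,135))|mask(w,(15,120,120),(32,255,255),(265,55,340,135))
p,st,mm=cen(m);k=max(cv2.findContours(mm.astype(np.uint8),0,1)[0],key=cv2.contourArea)
P=np.array([wz(s,w,*q[0],.026)[:2] for q in cv2.convexHull(k)]);print("white outline circle",cv2.minEnclosingCircle(P.astype(np.float32)))
p,st,_=cen(mask(w,(15,120,120),(32,255,255),(265,55,340,135)));print("gold",p,st,wz(s,w,*p,.026))
d=pickle.load(open("d0.pkl","rb"));T=d["top"];S=d["scene"]
def red(c,b):
    return cen(mask(c,(0,130,70),(7,255,255),b)|mask(c,(170,130,70),(180,255,255),b))
a=red(T,(375,160,415,195));b=red(S,(215,190,250,250))
print("meet centroids",a[0],b[0],meet(ray(T,*a[0]),ray(S,*b[0])))
bx=lambda s:(s[0]+(s[2]-1)/2,s[1]+(s[3]-1)/2)
print("meet boxes",a[1],b[1],meet(ray(T,*bx(a[1])),ray(S,*bx(b[1]))))
# ball
for c,q in((T,(402,171)),(S,(228,200))):pass
c=[cen(mask(T,(0,0,0),(180,255,45),(392,160,412,180))),cen(mask(S,(0,0,0),(180,255,60),(220,192,236,206)))]
print("ball",c[0][0],c[0][1],c[1][0],c[1][1],meet(ray(T,*c[0][0]),ray(S,*c[1][0])))
E
```

```text
white outline circle ((0.5359700918197632, -0.17119529843330383), 0.03322584554553032)
gold [297.43965517  94.39901478] [273  74  50  46 812] [ 0.53553539 -0.16892738  0.026     ]
meet centroids [395.74038462 176.49038462] [233.37647059 218.6       ] (array([ 0.6390701 , -0.17424877,  0.11340973]), np.float64(0.0040024537731231154))
meet boxes [390 170  14  14 104] [227 213  13  11  85] (array([ 0.63898276, -0.1757938 ,  0.11401384]), np.float64(0.003955900185685555))
ball [401.29411765 170.88235294] [400 169   4   5  17] [228.5 199. ] [227 198   4   3   8] (array([ 0.63949542, -0.17464722,  0.18659334]), np.float64(0.0033932282084781413))
```

The collar height is ambiguous, 0.114 by triangulation and 0.119 by depth, so I'll tilt the wrist forward for a closer side look.

```bash
python3 -m crank '[{"dp":[0,0,0],"angular":[0,-8,0]},{"dp":[0,0,0],"angular":[0,-8,0]},{"dp":[0,0,0],"angular":[0,-8,0]},{"dp":[0,0,0],"angular":[0,-8,0]},{"dp":[0,0,0],"angular":[0,-8,0]},{"dp":[0,0,0],"angular":[0,0,0]},{"dp":[0,0,0],"angular":[0,0,0]},{"dp":[0,0,0],"angular":[0,0,0]}]'
python3 - <<'E'
from station import sense,vision
from h import *
s=sense();w=vision.snapshot("wrist");pickle.dump((s,w),open("w2.pkl","wb"));cv2.imwrite("pics/w2.png",w["image"])
h=cv2.cvtColor(w["image"],cv2.COLOR_BGR2HSV);m=cv2.inRange(h,(0,140,70),(7,255,255))|cv2.inRange(h,(170,140,70),(180,255,255))
n,l,st,c=cv2.connectedComponentsWithStats(m)
for i in range(1,n):
    if st[i,4]>60: print(st[i],c[i].round(1))
E
```

```text
t: 2.55
tcp_pos: [0.4309, -0.1928, 0.2471]
tool_rot: [0.96, 0.048, 0.277, 0.001]
force: [-0.4, 0.6, -0.7]
finger_gap: 1.002
gripper_force: 0.0
[215   3  41  24 324] [234.6  18.1]
[555  64  14  13 106] [562.   69.5]
[301  82  30  28 507] [315.5  96.9]
[206 207  27  29 529] [217.8 221.8]
```

View pics/w2.png

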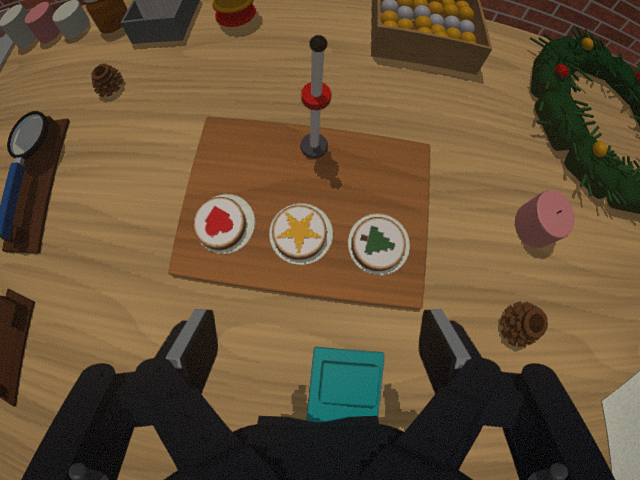

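The tilted view shows the whole post: ball at (318,43), collar at (316,96), foot at (314,147), star at (300,232).

```bash
python3 - <<'E'
from h import *
s,w=pickle.load(open("w2.pkl","rb"));s1,w1=pickle.load(open("w1.pkl","rb"))
d=pickle.load(open("d0.pkl","rb"));T=d["top"];S=d["scene"]
B=cen(mask(w,(0,0,0),(180,255,70),(304,30,332,56)));C=cen(mask(w,(0,140,70),(7,255,255),(295,75,340,115))|mask(w,(170,140,70),(180,255,255),(295,75,340,115)))
f=cen(mask(w,(0,0,0),(180,255,90),(295,130,332,160)))
bx=lambda s:(s[0]+(s[2]-1)/2,s[1]+(s[3]-1)/2)
print("foot",f[1],wz(s,w,*bx(f[1]),.015));print("ball",B[1],"collar",C[1])
for X in(.634,.637,.640,.643):
    o=[]
    for q in(bx(B[1]),bx(C[1])):
        a,r=wray(s,w,*q);o.append((a+r*(X-a[0])/r[0]).round(4))
    print(X,*o)
def red(c,b): return cen(mask(c,(0,130,70),(7,255,255),b)|mask(c,(170,130,70),(180,255,255),b))
a=red(T,(375,160,415,195));b=red(S,(215,190,250,250))
for n,c,q,bq in(("top",T,a,(401.3,170.9)),("scene",S,b,(228.5,199))):
    print(n,"collar w/ wrist",meet(wray(s,w,*bx(C[1])),ray(c,*bx(q[1]))),"ball",meet(wray(s,w,*bx(B[1])),ray(c,*bq)))
v,u=np.nonzero(C[2]);z=w["range_z"][v,u];P=[]
for x,y,zz in zip(u,v,z):
    if zz>0:
        o,r=wray(s,w,x,y);K=np.hypot((x-w["mtx"][0,2]),(y-w["mtx"][1,2]))/w["mtx"][0,0];P.append(o+r*zz/np.cos(K))
print("depth collar pct",np.percentile(P,[2,10,50,90,98],axis=0).round(4))
m=mask(w,(0,0,120),(180,70,255),(272,203,328,258))|mask(w,(15,120,120),(32,255,255),(272,203,328,258))
p,st,_=cen(mask(w,(15,120,120),(32,255,255),(270,200,330,260)));print("gold",wz(s,w,*p,.026),st)
E
```

```text
foot [300 130  32  30 587] [ 0.64380627 -0.17662136  0.015     ]
ball [310  35  17  17 234] collar [301  82  30  28 507]
0.634 [ 0.634  -0.1753  0.1932] [ 0.634 -0.175  0.125]
0.637 [ 0.637  -0.1751  0.1902] [ 0.637  -0.1748  0.121 ]
0.64 [ 0.64   -0.1749  0.1871] [ 0.64   -0.1746  0.1169]
0.643 [ 0.643  -0.1747  0.184 ] [ 0.643  -0.1745  0.1128]
top collar w/ wrist (array([ 0.6365974 , -0.17416681,  0.12106832]), np.float64(0.0014407269477614481)) ball (array([ 0.63803373, -0.17413458,  0.18870248]), np.float64(0.0018498401785121703))
scene collar w/ wrist (array([ 0.64079461, -0.17506697,  0.11643472]), np.float64(0.0011953597203664841)) ball (array([ 0.64059893, -0.17524088,  0.18690572]), np.float64(0.0009223283109154739))
depth collar pct [[ 0.6276 -0.1871  0.112 ]
 [ 0.6284 -0.1847  0.1153]
 [ 0.6352 -0.1752  0.1203]
 [ 0.6474 -0.1648  0.1212]
 [ 0.6513 -0.1626  0.1216]]
gold [ 0.53574662 -0.16884511  0.026     ] [277 213  44  40 628]
```

Collar height estimates centre on about 0.117. The collar and the loupe rim are both 10 mm tall, so I can compare their tops directly at the end. Now I'll untilt and go above the loupe.

```bash
python3 -m crank '[{"dp":[0.27,0.97,0],"angular":[0,8,0]},{"dp":[0.27,0.97,0],"angular":[0,8,0]},{"dp":[0.27,0.97,0],"angular":[0,8,0]},{"dp":[0.27,0.97,0],"angular":[0,8,0]},{"dp":[0.27,0.97,0],"angular":[0,0,0]},{"dp":[0.27,0.97,0],"angular":[0,0,0]},{"dp":[0.27,0.97,0],"angular":[0,0,0]},{"dp":[0.27,0.97,0],"angular":[0,0,0]},{"dp":[0.27,0.97,0],"angular":[0,0,0]},{"dp":[0.27,0.97,0],"angular":[0,0,0]},{"dp":[0.27,0.97,0],"angular":[0,0,0]},{"dp":[0.27,0.97,0],"angular":[0,0,0]},{"dp":[0.27,0.97,0],"angular":[0,0,0]},{"dp":[0.27,0.97,0],"angular":[0,0,0]},{"dp":[0,0,0],"angular":[0,0,0]},{"dp":[0,0,0],"angular":[0,0,0]},{"dp":[0,0,0],"angular":[0,0,0]}]'
cat > m.py <<'E'
from station import sense,vision
from h import *
s=sense();w=vision.snapshot("wrist");pickle.dump((s,w),open("w3.pkl","wb"));cv2.imwrite("pics/w3.png",w["image"])
Q=R.from_quat(s["tool_rot"]).as_matrix();print("tcp",s["tcp_pos"].round(4),"x",Q[:,0].round(4),"z",Q[:,2].round(4))
p,st,m=cen(mask(w,(100,110,40),(130,255,255),(0,0,640,480)))
P=np.array([wz(s,w,u,v,.055)[:2] for v,u in np.argwhere(m)]);e=cv2.boxPoints(cv2.minAreaRect(P.astype(np.float32)));print("handle",p,st,e.round(4).tolist(),"yaw",np.degrees(np.arctan2(*(np.linalg.svd(P-P.mean(0))[2][0]*np.sign(np.linalg.svd(P-P.mean(0),full_matrices=False)[2][0][0]))[::-1])),"mid",e.mean(0))
E
sed -i 's/np.linalg.svd(P-P.mean(0))\[2\]/np.linalg.svd(P-P.mean(0),full_matrices=False)[2]/' m.py; python3 m.py
```

```text
t: 4.3
tcp_pos: [0.5328, 0.1778, 0.2439]
tool_rot: [0.992, 0.052, 0.108, -0.027]
force: [-0.4, 0.3, 0.8]
finger_gap: 1.002
gripper_force: 0.0
tcp [0.5328 0.1778 0.2439] x [0.9712 0.0973 0.2173] z [ 0.2117  0.0649 -0.9752]
handle [288.81253348 252.50241028] [ 280  199   19  108 1867] [[0.4880000054836273, 0.21719999611377716], [0.4894999861717224, 0.20090000331401825], [0.5874000191688538, 0.20999999344348907], [0.5859000086784363, 0.22630000114440918]] yaw 4.762097644861782 mid [0.53769267 0.21359354]
```

View pics/w3.png

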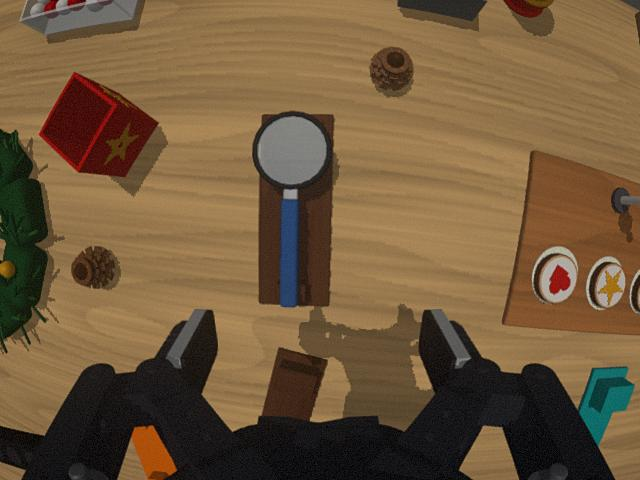

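The wrist view shows the lens at (291,150) and the handle running from (290,200) to (289,305). Some of the untilt was clipped, so I'll work out the correction.

```bash
cat > go.py <<'E'
import sys
from station import sense
from h import *
x,y,z,yaw=map(float,sys.argv[1:]);s=sense();c=np.radians(yaw)
D=np.array([[np.cos(c),np.sin(c),0],[np.sin(c),-np.cos(c),0],[0,0,-1.]])
print("dp units",((np.array([x,y,z])-s["tcp_pos"])/.03).round(2),"deg",np.degrees(R.from_matrix(D@R.from_quat(s["tool_rot"]).as_matrix().T).as_rotvec()).round(2),s["t"],s["q"].round(2))
E
python3 go.py 0.546 0.214 0.14 4.8
```

```text
dp units [ 0.44  1.22 -3.46] deg [-3.63 12.27 -1.15] 4.35 [0.1  0.38 1.75 0.06 0.79 1.53]
```

```bash
python3 -m crank '[{"dp":[0.1,0.2,0],"angular":[-0.6,2,-0.2]},{"dp":[0.1,0.2,0],"angular":[-0.6,2,-0.2]},{"dp":[0.1,0.2,-0.3],"angular":[-0.6,2,-0.2]},{"dp":[0.1,0.2,-0.5],"angular":[-0.6,2,-0.2]},{"dp":[0.04,0.2,-0.6],"angular":[-0.6,2,-0.2]},{"dp":[0,0.2,-0.6],"angular":[-0.6,2.2,-0.2]},{"dp":[0,0,-0.5],"angular":[0,0,0]},{"dp":[0,0,-0.5],"angular":[0,0,0]},{"dp":[0,0,-0.4],"angular":[0,0,0]},{"dp":[0,0,0],"angular":[0,0,0]},{"dp":[0,0,0],"angular":[0,0,0]},{"dp":[0,0,0],"angular":[0,0,0]}]'
python3 m.py; python3 go.py 0.546 0.214 0.043 4.8
```

```text
t: 5.55
tcp_pos: [0.5469, 0.214, 0.1428]
tool_rot: [0.999, 0.042, 0.002, -0.001]
force: [-0.7, 0.3, -0.0]
finger_gap: 0.999
gripper_force: 0.0
tcp [0.5469 0.214  0.1428] x [0.9965 0.083  0.0034] z [ 0.0033  0.0013 -1.    ]
handle [317.72541217 263.95196134] [ 305  194   26  145 3518] [[0.4885999858379364, 0.2176000028848648], [0.49000000953674316, 0.2020999938249588], [0.5882999897003174, 0.21080000698566437], [0.5870000123977661, 0.22630000114440918]] yaw 5.001806003857205 mid [0.5384803 0.214213 ]
dp units [-0.03 -0.   -3.33] deg [-0.08  0.2   0.03] 5.6 [0.18 0.61 1.62 0.   0.9  1.67]
```

Tool is aligned. The grip point is at (0.548, 0.215), so I'll go down and close.

```bash
python3 -m crank '[{"dp":[0,0,-0.5],"angular":[0,0,0]},{"dp":[0,0,-0.5],"angular":[0,0,0]},{"dp":[0,0,-0.5],"angular":[0,0,0]},{"dp":[0,0,-0.5],"angular":[0,0,0]},{"dp":[0,0,-0.5],"angular":[0,0,0]},{"dp":[0,0,-0.4],"angular":[0,0,0]},{"dp":[0,0.02,-0.4],"angular":[0,0,0]},{"dp":[0,0,0],"angular":[0,0,0]},{"dp":[0,0,0],"angular":[0,0,0]},{"dp":[0,0,0],"angular":[0,0,0]}]'
python3 go.py 0.548 0.215 0.043 4.8
python3 -m crank '[{"dp":[0,0,0],"angular":[0,0,0]},{"dp":[0,0,0],"angular":[0,0,0]},{"dp":[0,0,0],"angular":[0,0,0]},{"dp":[0,0,0],"angular":[0,0,0]},{"dp":[0,0,0],"angular":[0,0,0]},{"dp":[0,0,0],"angular":[0,0,0]},{"dp":[0,0,0],"angular":[0,0,0]},{"dp":[0,0,0],"angular":[0,0,0]},{"dp":[0,0,0],"angular":[0,0,0]},{"dp":[0,0,0],"angular":[0,0,0]},{"dp":[0,0,0],"angular":[0,0,0]},{"dp":[0,0,0],"angular":[0,0,0]}]' 1 60
```

```text
t: 6.6
tcp_pos: [0.5468, 0.2149, 0.0435]
tool_rot: [0.999, 0.042, 0.001, -0.001]
force: [0.4, 0.0, -0.1]
finger_gap: 0.994
gripper_force: 0.0
dp units [ 0.04  0.   -0.02] deg [-0.07  0.16  0.01] 6.6 [0.18 0.77 1.67 0.   0.7  1.67]
t: 7.8
tcp_pos: [0.5465, 0.2148, 0.0432]
tool_rot: [0.999, 0.042, 0.001, -0.001]
force: [-0.6, 0.7, 5.3]
finger_gap: 0.179
gripper_force: 59.1
```

Grip is good: opening about 15 mm at 59 N. Lifting straight up.

```bash
python3 -m crank '[{"dp":[0,0,0.15],"angular":[0,0,0]},{"dp":[0,0,0.25],"angular":[0,0,0]},{"dp":[0,0,0.3],"angular":[0,0,0]},{"dp":[0,0,0.3],"angular":[0,0,0]},{"dp":[0,0,0.3],"angular":[0,0,0]},{"dp":[0,0,0.3],"angular":[0,0,0]},{"dp":[0,0,0.3],"angular":[0,0,0]},{"dp":[0,0,0.3],"angular":[0,0,0]},{"dp":[0,0,0.2],"angular":[0,0,0]},{"dp":[0,0,0],"angular":[0,0,0]},{"dp":[0,0,0],"angular":[0,0,0]},{"dp":[0,0,0],"angular":[0,0,0]},{"dp":[0,0,0],"angular":[0,0,0]}]'
python3 - <<'E'
from station import sense,vision
from h import *
d={n:vision.snapshot(n) for n in("scene","top")};d["s"]=sense();pickle.dump(d,open("d1.pkl","wb"))
cv2.imwrite("pics/lift.png",np.hstack([cv2.resize(d["top"]["image"][120:270,170:320],(400,400)),cv2.resize(d["scene"]["image"][230:400,300:470],(400,400))]))
E
python3 go.py 0.4515 -0.1755 0.117 4.8
```

```text
t: 9.1
tcp_pos: [0.5459, 0.2146, 0.1144]
tool_rot: [0.999, 0.042, 0.0, -0.0]
force: [0.3, -0.2, -1.3]
finger_gap: 0.179
gripper_force: 58.4
dp units [ -3.15 -13.01   0.08] deg [-0.05  0.05  0.01] 9.2 [0.18 0.66 1.64 0.   0.84 1.67]
```

View pics/lift.png

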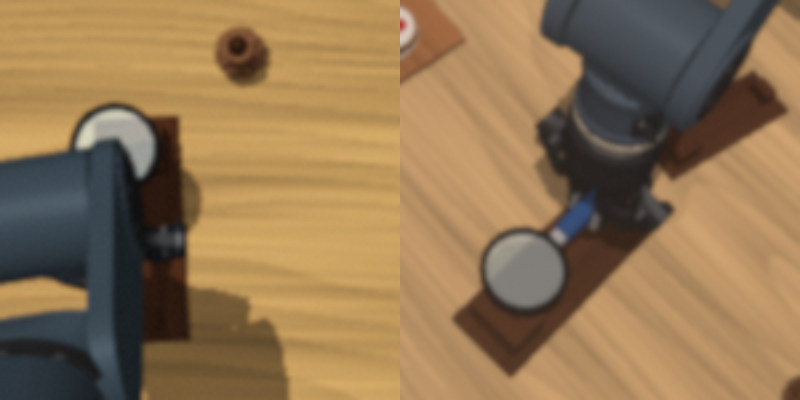

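The lift is clean: the loupe hangs level from the gripper with the rest free below (top-left lens at (115,145), scene lens at (524,270)). Carrying it to the star, x first so it stays well clear of the post.

```bash
python3 -m crank '[{"dp":[-0.25,-0.3,0],"angular":[0,0,0]},{"dp":[-0.35,-0.5,0],"angular":[0,0,0]},{"dp":[-0.35,-0.7,0],"angular":[0,0,0]},{"dp":[-0.35,-0.8,0],"angular":[0,0,0]},{"dp":[-0.35,-0.8,0],"angular":[0,0,0]},{"dp":[-0.35,-0.8,0],"angular":[0,0,0]},{"dp":[-0.35,-0.8,0],"angular":[0,0,0]},{"dp":[-0.3,-0.8,0],"angular":[0,0,0]},{"dp":[-0.3,-0.8,0],"angular":[0,0,0]},{"dp":[-0.2,-0.8,0],"angular":[0,0,0]},{"dp":[0,-0.8,0],"angular":[0,0,0]},{"dp":[0,-0.8,0],"angular":[0,0,0]},{"dp":[0,-0.8,0],"angular":[0,0,0]},{"dp":[0,-0.8,0],"angular":[0,0,0]},{"dp":[0,-0.8,0],"angular":[0,0,0]},{"dp":[0,-0.8,0],"angular":[0,0,0]},{"dp":[0,-0.6,0],"angular":[0,0,0]},{"dp":[0,-0.3,0],"angular":[0,0,0]},{"dp":[0,0,0],"angular":[0,0,0]},{"dp":[0,0,0],"angular":[0,0,0]}]'
python3 -m crank '[{"dp":[0,0,0],"angular":[0,0,0]},{"dp":[0,0,0],"angular":[0,0,0]},{"dp":[0,0,0],"angular":[0,0,0]},{"dp":[0,0,0],"angular":[0,0,0]}]'
python3 go.py 0.4515 -0.1755 0.117 4.8
python3 - <<'E'
from station import sense,vision
from h import *
d={n:vision.snapshot(n) for n in("scene","top","wrist")};d["s"]=sense();pickle.dump(d,open("d2.pkl","wb"))
cv2.imwrite("pics/end.png",np.vstack([np.hstack([cv2.resize(d["top"]["image"][150:270,310:470],(400,300)),cv2.resize(d["scene"]["image"][165:285,190:350],(400,300))]),np.hstack([cv2.resize(d["wrist"]["image"],(400,300)),np.zeros((300,400,3),np.uint8)])]))
E
```

```text
t: 11.2
tcp_pos: [0.451, -0.1686, 0.1149]
tool_rot: [0.999, 0.042, 0.0, -0.001]
force: [-0.3, 0.1, -1.3]
finger_gap: 0.176
gripper_force: 58.5
t: 11.6
tcp_pos: [0.4518, -0.1688, 0.115]
tool_rot: [0.999, 0.042, 0.001, -0.0]
force: [-0.0, 0.9, -0.6]
finger_gap: 0.178
gripper_force: 58.5
dp units [-0.01 -0.22  0.07] deg [-0.06  0.09 -0.03] 11.6 [-0.59  0.56  1.9   0.    0.67  0.89]
```

View pics/end.png

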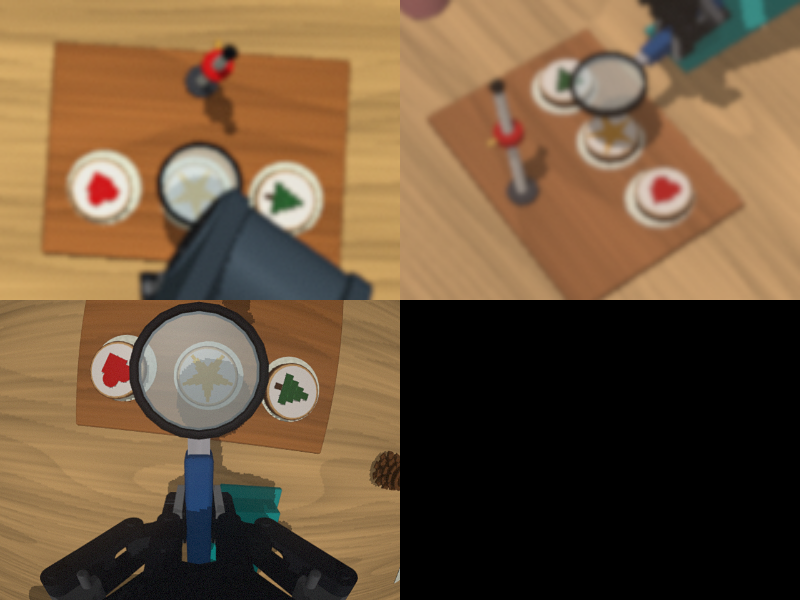

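The loupe hangs over the star: its lens centre is at about (318,112) in the wrist picture, with the star seen through it slightly to the right, at (334,122). Now I'll measure the rim position and level, and compare it with the collar.

```bash
cat > fin.py <<'E'
import sys
from h import *
d=pickle.load(open(sys.argv[1],"rb"));s=d["s"];w=d["wrist"];K=w["mtx"]
def p3(c,m):
    v,u=np.nonzero(m);z=c["range_z"][v,u];k=z>0;u,v,z=u[k],v[k],z[k]
    P=np.linalg.inv(c["mtx"])@np.c_[u,v,np.ones(len(u))].T*z;return (c["pose"][:3,:3]@P).T+c["pose"][:3,3]
yy,xx=np.mgrid[:480,:640];g=cv2.cvtColor(w["image"],cv2.COLOR_BGR2HSV)[...,2]
rr=np.hypot(xx-318,yy-112);m=((g<75)&(rr>85)&(rr<120)&(yy<205)).astype(np.uint8)
_,st,m=cen(m);v,u=np.nonzero(m);P=[]
for x,y in zip(u,v):
    z=w["range_z"][y,x]
    if z>0:
        o,r=wray(s,w,x,y);P.append(o+r*z/np.cos(np.hypot(x-K[0,2],y-K[1,2])/K[0,0]))
P=np.array(P);P=P[abs(P[:,2]-np.median(P[:,2]))<.006]
A=np.c_[P[:,:2]-P[:,:2].mean(0),np.ones(len(P))];co=np.linalg.lstsq(A,P[:,2],rcond=None)[0]
print("rim top plane slope",co.round(4),"pct z",np.percentile(P[:,2],[10,50,90]).round(4),"circle",cv2.minEnclosingCircle(P[:,:2].astype(np.float32)))
H=cv2.convexHull(np.c_[u,v].astype(np.int32))[:,0]
for z in(.117,.122):print("ray circle",z,cv2.minEnclosingCircle(np.array([wz(s,w,*q,z)[:2] for q in H],np.float32)))
for n,bc,bl in(("top",(380,160,415,195),(370,200,412,236)),("scene",(215,190,250,250),(255,180,292,215))):
    c=d[n];q=p3(c,cen(mask(c,(0,130,70),(7,255,255),bc)|mask(c,(170,130,70),(180,255,255),bc))[2])
    r=p3(c,mask(c,(0,0,0),(180,255,75),bl));r=r[(r[:,2]>.09)&(r[:,2]<.135)&(abs(r[:,0]-.537)<.04)]
    print(n,"collar z",np.percentile(q[:,2],[50,75,90,97]).round(4),"rim z",len(r),np.percentile(r[:,2],[10,25,50,75,90,97]).round(4),"xy ctr",((r.max(0)+r.min(0))/2).round(4))
E
python3 fin.py d2.pkl
```

```text
rim top plane slope [-0.0006  0.0008  0.1228] pct z [0.1216 0.1229 0.1239] circle ((0.537568211555481, -0.161244735121727), 0.03688952326774597)
ray circle 0.117 ((0.5360764265060425, -0.16200827062129974), 0.04016927257180214)
ray circle 0.122 ((0.5359856486320496, -0.1619938313961029), 0.03856894001364708)
top collar z [0.1197 0.1215 0.1235 0.1597] rim z 83 [0.1198 0.1214 0.1227 0.124  0.1261 0.1281] xy ctr [ 0.5395 -0.1599  0.1215]
scene collar z [0.1199 0.1213 0.1223 0.1229] rim z 73 [0.1169 0.1187 0.1215 0.1229 0.1241 0.1251] xy ctr [ 0.547  -0.1571  0.118 ]
```

The rim is level. Its top is at 0.1228 against a collar top of about 0.1215, and the lens is 7 mm short in y. A small correction follows, then a recheck.

```bash
python3 -m crank '[{"dp":[0,-0.06,-0.01],"angular":[0,0,0]},{"dp":[0,-0.06,-0.01],"angular":[0,0,0]},{"dp":[0,-0.06,-0.01],"angular":[0,0,0]},{"dp":[0,-0.06,0],"angular":[0,0,0]},{"dp":[0,0,0],"angular":[0,0,0]},{"dp":[0,0,0],"angular":[0,0,0]},{"dp":[0,0,0],"angular":[0,0,0]},{"dp":[0,0,0],"angular":[0,0,0]},{"dp":[0,0,0],"angular":[0,0,0]},{"dp":[0,0,0],"angular":[0,0,0]}]'
python3 - <<'E'
from station import sense,vision
from h import *
d={n:vision.snapshot(n) for n in("scene","top","wrist")};d["s"]=sense();pickle.dump(d,open("d3.pkl","wb"))
print(abs(d["s"]["qd"]).max())
E
python3 fin.py d3.pkl
```

```text
t: 12.75
tcp_pos: [0.4518, -0.1764, 0.114]
tool_rot: [0.999, 0.042, 0.001, -0.0]
force: [0.7, -0.1, -0.9]
finger_gap: 0.175
gripper_force: 58.5
0.0023052188923799516
rim top plane slope [-0.      0.0003  0.1219] pct z [0.1207 0.122  0.1229] circle ((0.5374268293380737, -0.1688825637102127), 0.03706767037510872)
ray circle 0.117 ((0.5374382138252258, -0.1685975193977356), 0.040676627308130264)
ray circle 0.122 ((0.5372900366783142, -0.16861292719841003), 0.03904400020837784)
top collar z [0.12   0.1215 0.124  0.1858] rim z 76 [0.1191 0.1205 0.1218 0.1226 0.1235 0.1251] xy ctr [ 0.5398 -0.1678  0.1207]
scene collar z [0.1204 0.1215 0.1223 0.1236] rim z 77 [0.1151 0.1177 0.1199 0.1221 0.1234 0.1247] xy ctr [ 0.5472 -0.1631  0.1197]
```

The lens is at (0.537, -0.169) and the star at (0.536, -0.169). The rim and collar tops agree to about 1 mm, and the loupe is level and still, so I'm handing in.

```bash
python3 -c "
from station import order
print(order.sign_off())"
```

```text
the job is handed in; nothing more can be done
None
```

I handed the job in with the loupe held level and still over the gold-star ornament. By my last measurement the lens was within about 2 mm of the star's centre and about 1 mm of the red collar's height; no verdict came back.

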